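# Load a brake lining into the spring-clip drill jig

### The job

Load the brake lining into the drill jig: press the spring clip's thumb plate down with one fingertip, so that the rubber foot rises, and keep it down while the other fingertip pushes the lining from behind, under the foot and fully home against the end stop. Only then let the thumb plate up, so that the foot clamps the lining, and draw the hand clear. Only push the lining, do not pick it up, and leave the bearing, the sleeve and the spanner where they are.

Things in the scene. Friction and masses are not known exactly. Their poses are not given: they have to be found in the camera images.
- drill_jig: steel drill jig bolted to the bench. x axis: the way the lining is pushed; y left; z up. Origin: underside of the base, on the channel's centre line. Base plate x -115..105, y -141..99 mm; its top is the bed, 12 mm above the bench. Two rails, 10 mm high, leave a channel 153 mm wide (x -105..85). The clip runs along the right side (-y) on a shaft at y -89 mm, 28 mm up; its end blocks are 36 mm high
- jig_stop (a point): foot of the end stop's face, on the bed, at jig x = 77, y = 0, z = 12 mm: the lining's front edge comes to rest here. A drill plate with two bushes overhangs it (jig x 49..102, y -42..85 mm; underside 29, top 37, bushes 41 mm above the bench)
- clip (a joint): angle of the spring clip (rad): 0 = at rest with nothing beneath, foot about 5 mm too low to let the lining pass; about 0.2 = foot resting on the lining; from 0.28 on the foot clears the lining well; 0.45 = thumb plate fully down, its limit. A spring returns it: about 3 N on the thumb plate starts it, 6 to 7 N hold it fully down. It rocks about an axis parallel to the jig's x
- thumb_plate (a point): middle of the top of the clip's smooth, lengthwise-ribbed steel thumb plate, 85 mm long (jig x -100..-15) by 32 mm wide; moves with the clip. At rest about 29 mm up, sloping up outward; fully down it is level, at jig y -113, 17 mm above the bench (5 mm above the bed, so a fingertip on it is level with the lining's edge). A fingertip slides easily along it in jig x while pressing
- clip_foot (a point): middle of the underside of the clip's black rubber foot, 14 mm in diameter, at jig x = 55, y = -63 mm; moves with the clip: 21 mm above the bench at rest, 26 mm when resting on the lining, over 31 mm when fully open
- lining: the brake lining: flat dark plate, 100 mm (its x) by 150 mm (its y), 14 mm thick, about 0.34 kg, lying on the jig's bed between the rails, its front edge just short of the foot. Origin at the centre of its underside, axes parallel to the jig's. Home, with its front edge on the end stop, its origin is at jig x = 27 mm
- bearing: bystander: ball bearing, 72 mm diameter, 17 mm high, right of the jig; origin at the centre of its underside
- sleeve: bystander: steel hub sleeve, 50 mm diameter, 60 mm high, to the right of the jig and nearer the robot; origin at the centre of its underside
- wrench: bystander: 187 mm combination spanner lying on the robot's side of the jig; origin at the centre of its underside

How it is judged (in metres and radians):
On the way, in this order (a step that is already met when the one before it is completed fails the run):
1. the lining's front edge has passed under the foot while one fingertip holds the thumb plate down and the other pushes it (value of joint clip above 0.26 rad and contact force between the fingers and drill_jig above 0.5 N and contact force between the fingers and lining above 0.2 N and x of lining in the frame of drill_jig between 0.007 and 0.0235 m), for 0.1 s.
2. the lining is home against the stop while the thumb plate is still held down (value of joint clip above 0.26 rad and contact force between the fingers and drill_jig above 0.5 N and x of lining in the frame of drill_jig above 0.0245 m and angle between the x axis of lining and the x axis of drill_jig, either way round below 0.04 rad), for 0.1 s.
At the end, for the whole second after the job is handed in: The lining lies flat on the bed, within 2.5 mm of the end stop and square to it (0.04 rad), at rest, and the foot of the released clip rests on it (clip angle 0.13 to 0.25 rad) (x of lining in the frame of drill_jig above 0.0245 m and angle between the x axis of lining and the x axis of drill_jig, either way round below 0.04 rad and z of lining in the frame of drill_jig below 0.0145 m and value of joint clip between 0.13 and 0.25 rad and linear speed of lining below 0.01 m/s); the robot touches nothing.
It fails at once if the lining is lifted off the bed or tipped (z of lining in the frame of drill_jig above 0.022 m or angle between lining's own z axis and vertical above 0.12 rad).
It fails at once if a bystander (bearing, sleeve, spanner) is moved more than 15 mm (distance of any of bearing, sleeve, wrench from where it was at the start of the episode above 0.015 m).
It also fails if it takes over 61 s, if anything falls off the work surface, if the arm or the gripper's body presses on something with over 40 N, if the wrist force passes 120 N, or if a joint passes its speed limit or range.

### The arm

A 6-joint arm with a two-finger parallel gripper is mounted at the origin on the work surface; the furniture and walls round the work are solid. World frame = base frame: x ahead of the robot, y to its left, z up, the work surface at z = 0. Lengths are in mm, angles in rad, forces in N, time in s.
With the tool pointing down it reaches from about 300 to 775 mm from the base axis. Payload 14.6 kg.
Tool frame: the origin (TCP) lies at the centre of the arm's flange, where the gripper is bolted on; the fingertips stand 199 mm ahead of it and the grasp point (between the pads) lies 180 mm ahead of it; z points along the fingers, y is the line along which they close (so a half turn about z gives the same grasp; the last joint's range is limited). The gripper opens to 94 mm and grips with 3 to 60 N. Pads are 16 mm wide; open, the fingers measure 119 mm over their backs; the gripper's body (75 mm by 177 mm) begins 78 mm behind the grasp point.
Start: joints at [-1.395, 0.3, 1.521, -0, 1.321, -0.067], TCP at [132.226, -533.861, 404.646] pointing down, gripper open.
Joint ranges: [-3.03, 3.03], [-0.79, 2.21], [0.23, 2.52], [-1.04, 4.18], [0, 3.07], [-2.55, 2.55]. Speed limits (rad/s): [2.22, 2.22, 2.57, 3.14, 3.14, 3.14].

### API

Orientations are given as [roll, pitch, yaw] about the fixed x, y, z axes, in that order (R = Rz(yaw) Ry(pitch) Rx(roll)).
In Python, from cell import manip, optics, workorder gives the robot as it stands.
- The arm moves only by the tool step_arm, never from a script. Its argument "increments" is a list that holds one entry, the list of rows, each a list of 7 numbers: the turn, a rotation vector about the tool's x, y, z as a fraction of full scale, then the shift along the tool's x, y, z as a fraction of full scale, then the closure, from -1 (fully open) to 1 (shut). In form: [[[wx, wy, wz, tx, ty, tz, fingers], ...]]. A call has 1 to 5 rows; each row shifts and turns the commanded pose from where the row before left it, along the tool's axes as they then stand; what a row does not reach is not made up. Full scale, the value 1, is 40 mm for a shift and 45 degrees for a turn. A row lasts 1/10 s, in which the tool goes at most 50 mm and 8.59 degrees, less where a joint would pass 70% of its speed; a pose out of reach is approached as far as the arm can. A call with a number of a shift or a turn outside -1 to 1 is refused whole. A call with a gripper value outside its range is refused whole. The fingers move at their own pace and stop on an object; "newtons" is the grip in N (left out, the last holds). Time passes only in rows, so rows that do not move let the fingers close. It gives the time, the measured TCP pose, the force, the opening and the grip force at its end, in the units of the state.
- manip.read_state(): the state, without advancing time (a new reading comes with each control period).
- optics.camera(name): name is "side" or "top"; returns a dict with "frame" (400x640x3 uint8, red, green, blue), "range_z" (400x640 float32, mm along the optical axis (not along the pixel's ray), 0 where there is no reading), "mtx" (3x3 intrinsics, pixels), "cam_to_world" (4x4, takes a point from camera to world coordinates). Camera axes: x right, y down, z forward; pixel columns grow to the right and rows downward; lengths in mm; the calibration is good to about 2 mm. A picture is of the moment at which its call begins.
- workorder.sign_off(): hands the job in; it is judged then, once.
The state is a dict: "clock": time; "joints": joint angles; "qd": joint speeds; "effort": joint torques, N m; "eef_pos": TCP position; "eef_rot": TCP orientation; "wrist_force": force on the tool from outside, world axes, zero at the start; "moment": the same for the moment, N m; "finger_gap": finger opening in mm; "finger_force": force on a finger pad.
Only numpy, scipy, OpenCV 4.12 (cv2) and the standard library are available. Lean on these libraries where they do the work, as an engineer would, in place of code of your own. Each camera call takes 0.05 s, during which the arm holds its last target. There are 200 camera calls.

## Working session

There is one attempt and no reset: what is moved stays moved. The work goes in short steps, Python scripts to look and compute and a tool call to move; the robot and the scene stay as the last step left them, time stands still between calls to the robot, and variables do not carry over. Pictures are saved under pics/ and viewed, at most 10 in all, crops included, and the job is handed in when it is done.

Besides the shell and the picture viewer there is one more tool, called after "Request:" in YAML: its name, and indented under it one key for each argument. step_arm: Moves the arm, as the interface text tells. Its arguments: {"type":"object","properties":{"increments":{"type":"array","items":{"type":"array","items":{"type":"array","items":{"type":"number"}}}},"newtons":{"type":"number"}},"required":["increments"]}

```bash
mkdir -p pics; cat > h.py <<'E'
import numpy as np, cv2
from cell import manip, optics, workorder
def cap(n):
    c=optics.camera(n); f=c["frame"]; z=c["range_z"]; K=np.array(c["mtx"]); T=np.array(c["cam_to_world"])
    v,u=np.mgrid[0:400,0:640]
    P=np.stack([(u-K[0,2])/K[0,0]*z,(v-K[1,2])/K[1,1]*z,z],-1)@T[:3,:3].T+T[:3,3]
    P[z==0]=np.nan
    return f,P,K,T
E
python3 - <<'E'
from h import *
for n in("top","side"):
    f,P,K,T=cap(n); cv2.imwrite(f"pics/{n}0.png",f[:,:,::-1]); np.save(f"{n}0.npy",P); print(n,T.round(2).tolist(),K[0,0])
print(manip.read_state())
E
```

```text
top [[0.02, -0.99, 0.12, 375.29], [-1.0, -0.02, 0.0, 109.09], [-0.0, -0.12, -0.99, 961.28], [0.0, 0.0, 0.0, 1.0]] 445.82956398309454
side [[-0.85, -0.24, 0.48, 62.02], [-0.53, 0.34, -0.78, 839.58], [0.02, -0.91, -0.41, 414.47], [0.0, 0.0, 0.0, 1.0]] 486.15496046366445
{'clock': 0.1, 'joints': array([-1.39460745e+00,  3.00420751e-01,  1.52151905e+00, -9.42202622e-06,
        1.32068111e+00, -6.66130656e-02]), 'qd': array([ 0.00114955, -0.00205013, -0.00076641,  0.00072519, -0.00026529,
       -0.00194878]), 'effort': array([ 1.43075267e-03, -5.32644868e+01, -3.53282547e+01,  7.09775719e-02,
        2.35256605e-02, -6.75012507e-05]), 'eef_pos': array([ 132.21765767, -533.84358457,  404.1400767 ]), 'eef_rot': array([-3.14056607e+00, -5.93386801e-05,  2.42804251e-01]), 'wrist_force': array([ 0.54470393,  0.60249227, -0.94350476]), 'moment': array([ 0.01596364,  0.04340882, -0.02491018]), 'finger_force': 0.0, 'finger_gap': 93.67541885395501}
```

View pics/top0.png

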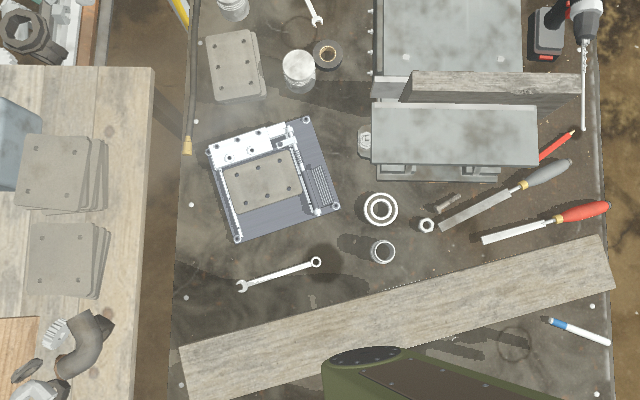

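View pics/side0.png

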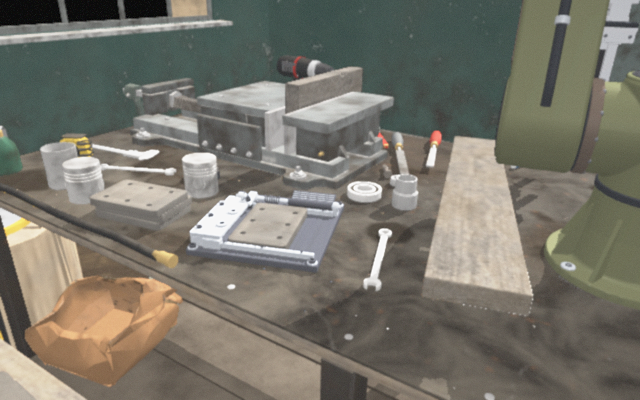

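Top view: jig base corners at about (207,150), (307,117), (341,207), (236,243), with the thumb plate at (318,185) and the lining at (263,180). The bearing is at (380,209), the sleeve at (382,252) and the spanner at (280,274). The jig's x axis points up and left in the image. Next I need a zoom for accuracy.

```bash
python3 - <<'E'
from h import *
im=cv2.imread("pics/top0.png")[105:255,190:350]
cv2.imwrite("pics/zoom0.png",cv2.resize(im,None,fx=4,fy=4,interpolation=cv2.INTER_CUBIC))
P=np.load("top0.npy")
for u,v in [(213,153),(304,123),(335,205),(238,237),(325,190),(262,180),(228,190),(318,185),(250,225),(160,300),(300,230)]: print(u,v,P[v,u].round(1))
E
```

```text
213 153 [596.5 348.2  35.8]
304 123 [674.6 158.2   8.7]
335 205 [493.   86.9  18.7]
238 237 [420.3 290.1  21. ]
325 190 [523.2 108.9  29.5]
262 180 [541.8 243.   28.9]
228 190 [519.3 314.9  25.5]
318 185 [534.2 124.   25.5]
250 225 [446.9 267.2  12.6]
160 300 [ 204.   758.1 -849.1]
300 230 [ 4.393e+02  1.610e+02 -2.000e-01]
```

View pics/zoom0.png

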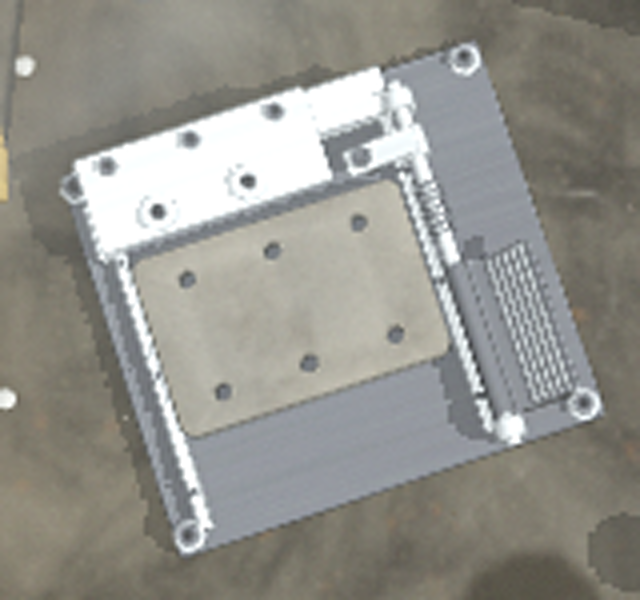

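Zoomed view: base corners at zoom (183,555), (604,415) and (477,42). The lining's rear corners are at (190,440) and (450,352), and its front-right corner at (398,178). The thumb plate is centred near (527,325).

```bash
cat >> h.py <<'E'
def ray(K,T,u,v,z):
    d=T[:3,:3]@np.linalg.solve(K,[u,v,1]); return (T[:3,3]+d*(z-T[2,3])/d[2])[:2]
def fit(a,b):
    a,b=np.array(a,float),np.array(b,float); A=a-a.mean(0);B=b-b.mean(0)
    th=np.arctan2((A[:,0]*B[:,1]-A[:,1]*B[:,0]).sum(),(A*B).sum()); R=np.array([[np.cos(th),-np.sin(th)],[np.sin(th),np.cos(th)]])
    t=b.mean(0)-R@a.mean(0); return th,R,t,(a@R.T+t-b)
E
python3 - <<'E'
from h import *
f,P,K,T=cap("top")
q=lambda x,y,z: ray(K,T,190+(x+.5)/4-.5,105+(y+.5)/4-.5,z)
w=[q(183,555,12),q(604,415,12),q(477,42,12)]
th,R,t,e=fit([(-115,99),(-115,-141),(105,-141)],w); print(th,t,e.round(1))
J=lambda p:(R.T@(np.array(p)-t)).round(1)
for n,x,y,z in [("rl",190,440,26),("rr",450,352,26),("foot",362,157,36),("thumb",527,325,29),("bush1",157,211,41),("bush2",246,181,41)]: print(n,J(q(x,y,z)))
# ICP-free check: depth of lining region
m=(abs(P[...,2]-26)<4); L=P[m][:,:2]; Lj=(L-t)@R
s=(abs(Lj[:,1])<60)&(Lj[:,0]<40)&(Lj[:,0]>-100); print(np.percentile(Lj[s,0],[.5,2]),s.sum())
for n,p in [("start TCP jig",(-72,-60)),("end",(-31,-60))]: print(n,R@np.array(p)+t)
E
```

```text
0.34522588024126827 [547.10113463 244.55059655] [[-1.7  2. ]
 [-0.2 -1.6]
 [ 1.9 -0.4]]
rl [-58.8  72.7]
rr [-57.8 -72. ]
foot [ 55.  -60.4]
thumb [ -57.6 -115.1]
bush1 [60.2 51. ]
bush2 [60.7  1.6]
[-57.56250701 -56.27798341] 2424
start TCP jig [499.65375833 163.72518915]
end [538.23471883 177.59996795]
```

Request:
step_arm:
  increments:
    - [[0,0,0,0.73,-0.82,0,-1],[0,0,0,0.73,-0.82,0,-1],[0,0,0,0.73,-0.82,0,-1],[0,0,0,0.73,-0.82,0,-1],[0,0,0,0.73,-0.82,0,-1]]

```text
clock: 0.65
eef_pos: [234.9, -337.9, 404.5]
eef_rot: [-3.141, -0.0, 0.242]
wrist_force: [1.3, -0.7, -0.3]
finger_gap: 94.3
finger_force: 0.0
```

Request:
step_arm:
  increments:
    - [[0,0,0,0.73,-0.82,0,-1],[0,0,0,0.73,-0.82,0,-1],[0,0,0,0.73,-0.82,0,-1],[0,0,0,0.73,-0.82,0,-1],[0,0,0,0.73,-0.82,0,-1]]

```text
clock: 1.15
eef_pos: [337.1, -143.5, 404.8]
eef_rot: [3.141, -0.0, 0.243]
wrist_force: [0.3, -0.2, 0.3]
finger_gap: 93.7
finger_force: 0.0
```

Request:
step_arm:
  increments:
    - [[0,0,0,0.73,-0.82,0,-1],[0,0,0,0.73,-0.82,0,-1],[0,0,0,0.73,-0.82,0,-1],[0,0,0,0.73,-0.82,0,-1],[0,0,0,0.73,-0.82,0,-1]]

```text
clock: 1.65
eef_pos: [439.5, 50.9, 404.7]
eef_rot: [3.142, -0.0, 0.243]
wrist_force: [1.0, -0.6, 0.6]
finger_gap: 94.2
finger_force: 0.0
```

Request:
step_arm:
  increments:
    - [[0,0,0,0.73,-0.82,0,-1],[0,0,0,0.73,-0.82,0,-1],[0,0,-0.13,0,0,0,-1],[0,0,0,0,0,0,-1]]

```text
clock: 2.05
eef_pos: [480.1, 127.5, 404.0]
eef_rot: [-3.141, 0.001, 0.348]
wrist_force: [-0.4, -0.6, 0.2]
finger_gap: 94.3
finger_force: 0.0
```

Request:
step_arm:
  increments:
    - [[0,0,0,0.77,-0.69,0,-1],[0,0,0,0,0,1,-1],[0,0,0,0,0,1,-1],[0,0,0,0,0,1,-1],[0,0,0,0,0,0.8,-1]]

```text
clock: 2.55
eef_pos: [499.1, 162.2, 250.7]
eef_rot: [-3.142, 0.001, 0.341]
wrist_force: [-0.0, 0.1, 0.1]
finger_gap: 94.0
finger_force: 0.0
```

```bash
python3 - <<'E'
from h import *
print(manip.read_state()["eef_pos"])
out=[]
for n,(u,v) in(("top",(190,105)),("side",(180,130))):
    f,P,K,T=cap(n); im=f[v:v+150,u:u+160,::-1]; out.append(cv2.resize(im,(400,375),interpolation=cv2.INTER_CUBIC))
cv2.imwrite("pics/a1.png",np.hstack(out))
E
```

```text
[499.10309904 162.19257575 250.72199834]
```

View pics/a1.png

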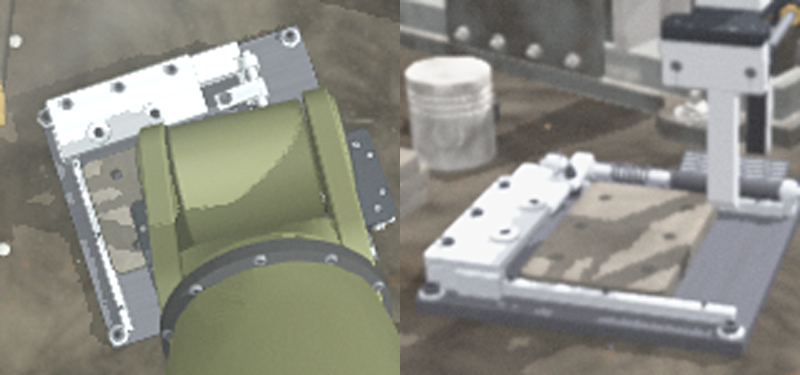

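The side view shows the hand straddling the right-hand rail. The left finger (723,205) is just behind the lining's rear edge (712,205), and the other is over the thumb plate. Lowering.

Request:
step_arm:
  increments:
    - [[0,0,0,0,0,0.2,-1],[0,0,0,0,0,0.15,-1],[0,0,0,0,0,0.12,-1],[0,0,0,0,0,0.1,-1],[0,0,0,0,0,0,-1]]

```text
clock: 3.15
eef_pos: [499.6, 163.1, 229.8]
eef_rot: [-3.142, 0.0, 0.345]
wrist_force: [0.3, 0.7, 0.8]
finger_gap: 94.3
finger_force: 0.0
```

Request:
step_arm:
  increments:
    - [[0,0,0,0,0,0.08,-1],[0,0,0,0,0,0.08,-1],[0,0,0,0,0,0,-1],[0,0,0,0,0,0,-1]]

```text
clock: 3.55
eef_pos: [499.8, 163.2, 223.7]
eef_rot: [-3.142, -0.001, 0.345]
wrist_force: [-0.3, 1.4, 4.2]
finger_gap: 93.7
finger_force: 2.2
```

Request:
step_arm:
  increments:
    - [[0,0,0,0,0,0.06,-1],[0,0,0,0,0,0.06,-1],[0,0,0,0,0,0.02,-1],[0,0,0,0,0,0,-1]]

```text
clock: 3.95
eef_pos: [499.7, 163.7, 218.5]
eef_rot: [-3.141, -0.001, 0.345]
wrist_force: [-2.9, 6.1, 9.0]
finger_gap: 94.0
finger_force: 5.2
```

```bash
python3 - <<'E'
from h import *
s=manip.read_state();print(s["eef_pos"],s["wrist_force"])
f,P,K,T=cap("side"); cv2.imwrite("pics/a2.png",cv2.resize(f[170:270,180:360,::-1],None,fx=4,fy=4,interpolation=cv2.INTER_CUBIC))
E
```

```text
[499.71491965 163.67185866 218.51474683] [-2.88058909  6.06370692  9.02283528]
```

View pics/a2.png

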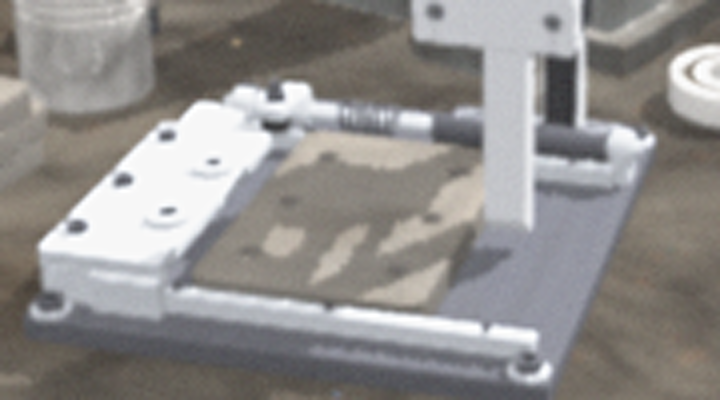

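The side view shows the clip pressed, with the plate nearly level, and the push finger at (510,225) just behind the lining's rear edge (475,245). Starting to push.

Request:
step_arm:
  increments:
    - [[0,0,0,0.1,0,0,-1],[0,0,0,0.1,0,0,-1],[0,0,0,0.1,0,0,-1],[0,0,0,0.1,0,0,-1],[0,0,0,0,0,0,-1]]

```text
clock: 4.5
eef_pos: [514.5, 168.4, 218.0]
eef_rot: [3.141, 0.003, 0.345]
wrist_force: [-7.7, -3.2, 10.4]
finger_gap: 93.8
finger_force: 6.1
```

```bash
python3 - <<'E'
from h import *
f,P,K,T=cap("side"); cv2.imwrite("pics/a3.png",cv2.resize(f[170:270,180:360,::-1],None,fx=4,fy=4,interpolation=cv2.INTER_CUBIC))
E
```

```text
(no output)
```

View pics/a3.png

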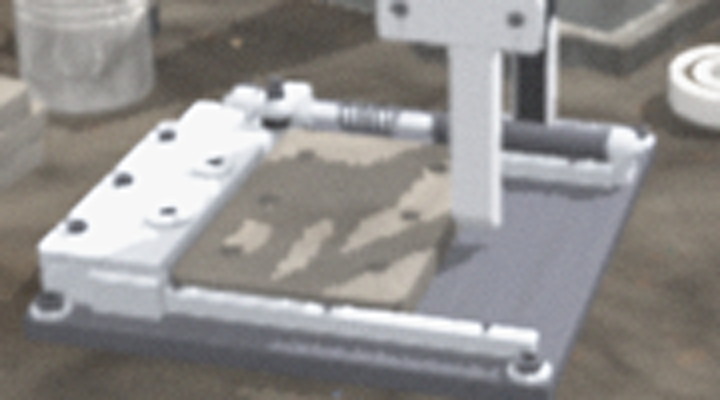

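The lining's rear edge has moved with the finger (now at about (450,225)) and still lies square. Its front is nearing the foot, so I'm continuing slowly.

Request:
step_arm:
  increments:
    - [[0,0,0,0.08,0,0,-1],[0,0,0,0.08,0,0,-1],[0,0,0,0.08,0,0,-1],[0,0,0,0.08,0,0,-1],[0,0,0,0.06,0,0,-1]]

```text
clock: 5.05
eef_pos: [528.6, 173.4, 218.0]
eef_rot: [3.141, 0.004, 0.345]
wrist_force: [-11.3, -6.1, 13.4]
finger_gap: 94.0
finger_force: 7.9
```

Request:
step_arm:
  increments:
    - [[0,0,0,0.05,0,0,-1],[0,0,0,0.05,0,0,-1],[0,0,0,0.05,0,0,-1],[0,0,0,0,0,0,-1]]

```text
clock: 5.45
eef_pos: [534.3, 175.4, 218.1]
eef_rot: [3.141, 0.003, 0.345]
wrist_force: [-8.5, -4.9, 12.7]
finger_gap: 94.0
finger_force: 6.8
```

```bash
python3 - <<'E'
from h import *
f,P,K,T=cap("side"); cv2.imwrite("pics/a4.png",cv2.resize(f[170:270,180:360,::-1],None,fx=4,fy=4,interpolation=cv2.INTER_CUBIC))
E
```

```text
(no output)
```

View pics/a4.png

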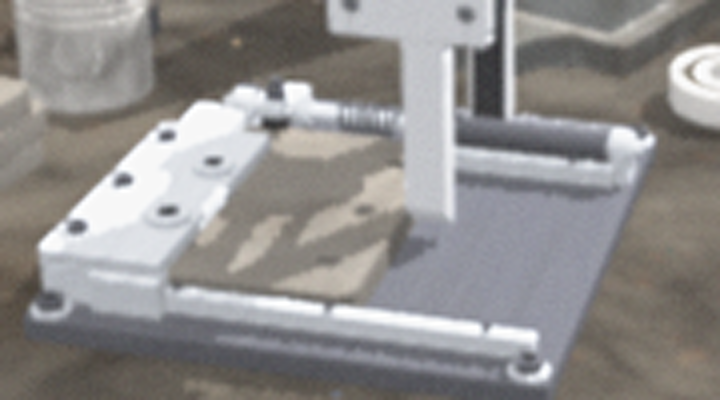

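The lining is under the foot, with its rear edge at about (405,215) and a few millimetres left to the stop. I'm pushing until the force rises.

Request:
step_arm:
  increments:
    - [[0,0,0,0.05,0,0,-1],[0,0,0,0.05,0,0,-1],[0,0,0,0.03,0,0,-1],[0,0,0,0,0,0,-1]]

```text
clock: 5.9
eef_pos: [538.6, 177.0, 217.9]
eef_rot: [3.141, 0.006, 0.346]
wrist_force: [-17.9, -8.0, 18.6]
finger_gap: 94.0
finger_force: 12.4
```

Request:
step_arm:
  increments:
    - [[0,0,0,0.03,0,0,-1],[0,0,0,0.03,0,0,-1],[0,0,0,0,0,0,-1],[0,0,0,0,0,0,-1]]

```text
clock: 6.3
eef_pos: [539.9, 177.6, 217.8]
eef_rot: [3.141, 0.011, 0.347]
wrist_force: [-30.7, -12.3, 28.5]
finger_gap: 93.9
finger_force: 19.2
```

The force rose sharply to 33 N with almost no motion, so the lining is on the stop. I'll back off the edge with the clip still held down, then check.

Request:
step_arm:
  increments:
    - [[0,0,0,-0.06,0,0,-1],[0,0,0,-0.08,0,0,-1],[0,0,0,-0.08,0,0,-1],[0,0,0,0,0,0,-1]]

```text
clock: 6.7
eef_pos: [533.7, 175.3, 218.7]
eef_rot: [3.141, -0.002, 0.345]
wrist_force: [1.5, 1.8, 6.3]
finger_gap: 93.9
finger_force: 3.4
```

```bash
python3 - <<'E'
from h import *
f,P,K,T=cap("side"); cv2.imwrite("pics/a5.png",cv2.resize(f[170:270,180:360,::-1],None,fx=4,fy=4,interpolation=cv2.INTER_CUBIC))
E
```

```text
(no output)
```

View pics/a5.png

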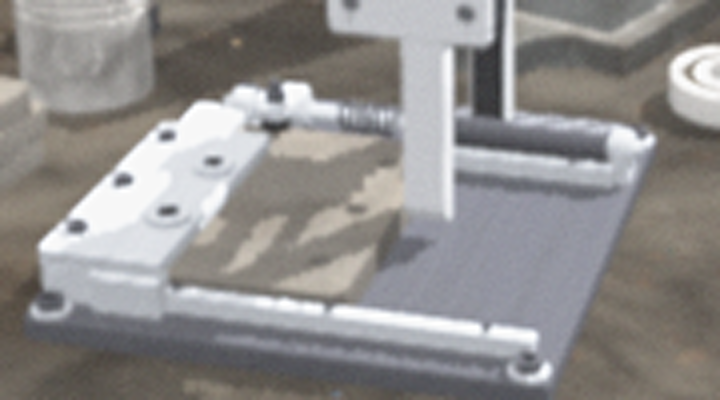

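The finger is off the lining, the rear edge is a little further in (hole at (358,210) against (365,210) before), and the clip is still down. I'll check the travel and squareness from depth, using the side camera before and after.

```bash
cat > edge.py <<'E'
from h import *
th=.3452; R=np.array([[np.cos(th),-np.sin(th)],[np.sin(th),np.cos(th)]]); t=[547.1,244.55]
def edge(P):
    J=(P[...,:2].reshape(-1,2)-t)@R; z=P[...,2].ravel()
    z0=np.nanmedian(z[(abs(J[:,0])<25)&(abs(J[:,1]-20)<40)])
    pts=[]
    for y in range(10,68,4):
        s=(abs(J[:,1]-y)<3)&(J[:,0]>-75)&(J[:,0]<40)&(abs(z-z0)<4)
        if s.sum()>5: pts.append((y,np.percentile(J[s,0],4)))
    p=np.array(pts); c=np.polyfit(p[:,0],p[:,1],1); return z0.round(1),c.round(3),p.round(1)[:,1].tolist()
if __name__=="__main__":
    print(edge(np.load("side0.npy"))); print(edge(cap("side")[1]))
E
python3 edge.py
```

```text
(np.float64(27.4), array([-1.100e-02, -5.549e+01]), [-56.3, -55.8, -56.9, -55.0, -54.7, -55.8, -55.8, -55.8, -53.8, -56.6, -57.3, -56.6, -54.9, -56.7, -56.7])
(np.float64(150.0), array([  0.66 , -85.394]), [-70.5, -69.0, -65.2])
```

```bash
sed -i 's/z0=np.nanmedian.*/z0=np.float64(27.4)/' edge.py; python3 edge.py
```

```text
(np.float64(27.4), array([-1.1000e-02, -5.5491e+01]), [-56.3, -55.8, -56.9, -55.0, -54.7, -55.8, -55.8, -55.8, -53.8, -56.7, -57.3, -56.6, -54.9, -56.7, -56.7])
(np.float64(27.4), array([-1.2000e-02, -2.3067e+01]), [-23.0, -23.2, -22.5, -23.7, -23.5, -23.4, -23.9, -23.7, -23.4, -24.1, -24.2, -23.6, -23.5, -23.5, -23.6])
```

The rear edge is at jig x −23 and square, so the lining is home. Releasing the plate slowly and withdrawing.

Request:
step_arm:
  increments:
    - [[0,0,0,0,0,-0.08,-1],[0,0,0,0,0,-0.08,-1],[0,0,0,0,0,-0.1,-1],[0,0,0,0,0,-0.15,-1],[0,0,0,0,0,-0.3,-1]]

```text
clock: 7.35
eef_pos: [533.3, 175.2, 246.2]
eef_rot: [-3.141, 0.002, 0.345]
wrist_force: [-1.2, 0.6, -0.2]
finger_gap: 94.1
finger_force: 0.0
```

Request:
step_arm:
  increments:
    - [[0,0,0,0,0,-0.8,-1],[0,0,0,0,0,-1,-1],[0,0,0,0,0,-1,-1],[0,0,0,0,0,-1,-1],[0,0,0,0,0,0,-1]]

```text
clock: 7.85
eef_pos: [533.4, 175.3, 404.8]
eef_rot: [3.141, -0.009, 0.345]
wrist_force: [-0.6, 0.1, -0.3]
finger_gap: 93.9
finger_force: 0.0
```

```bash
python3 - <<'E'
from edge import *
f,P,K,T=cap("side"); print(edge(P))
cv2.imwrite("pics/a6.png",cv2.resize(f[170:270,180:360,::-1],None,fx=4,fy=4,interpolation=cv2.INTER_CUBIC))
E
```

```text
(np.float64(27.4), array([-1.6000e-02, -2.3122e+01]), [-23.7, -23.3, -23.9, -23.5, -23.6, -24.0, -22.6, -23.1, -23.6, -23.6, -23.3, -24.4, -24.6, -24.6, -24.3])
```

View pics/a6.png

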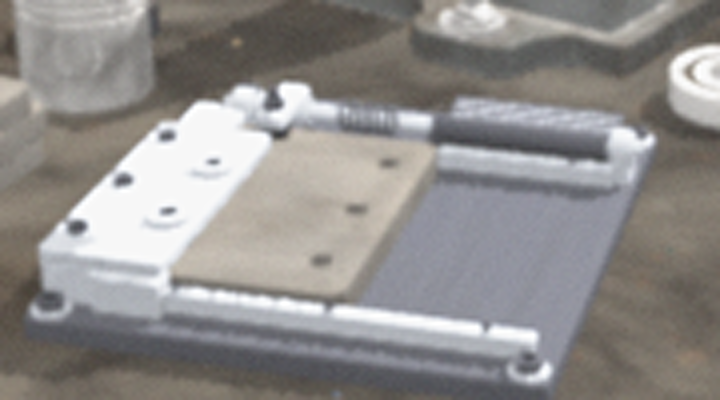

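The lining lies square and home, with its rear edge running from (350,295) to (435,150). The foot sits on it at about (280,132), the thumb plate is back up at (540,110), and the hand is clear. Handing in.

```bash
python3 -c "
from cell import workorder
print(workorder.sign_off())"
```

```text
the job is handed in; nothing more can be done
None
```

I pushed the lining home against the stop with the thumb plate held down, released the clip onto it and drew the hand clear, then handed the job in at about 8 s; sign-off gave no verdict, but the last camera check showed the lining square and on the stop with the foot resting on it.

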